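Key the grinder cap onto its pin and press it home

TASK

The cap of the grinder has only been set loosely on its spindle. With a fingertip against the fin, push the cap round until the notch in its rim stands over the locating pin, then press the cap down until it is fully home. Only touch and push: do not pinch the fin, do not lift the cap, leave the other things in the drawer where they stand, and finish clear of everything.

Things in the scene. Friction and masses are not known exactly. Their poses are not given: they have to be found in the camera images.
- grinder: cast aluminium spice grinder, fixed to the boards, a waisted round body 120 mm across the foot and 104 mm across the top, 60 mm high; stands anywhere near the middle of the drawer. Origin: centre of its underside, on the (vertical) cap axis. A small post (12 x 14 mm, top 75 mm above the boards) stands on an ear at its own +x side, 60 to 72 mm from the axis, and holds the pin
- pin (a point): the fixed locating pin: a steel pin 6 mm thick lying level and radially, reaching from the post inwards under the cap's rim (from 37 mm from the cap axis out to the post); the part outside the cap's rim is seen from above. This point: on the pin's centre line, 43 mm from the cap axis, 66 mm above the boards
- notch (a point): the notch in the cap's rim: it is open outwards and cut through the full thickness, with radial walls, from 36 mm radius to the rim, 13 mm wide at this point, diametrically opposite the fin. This point: middle of the notch, 43 mm from the cap axis, at the cap's underside. The cap can go down only with the notch over the pin (about 3 mm play to either side)
- cap_top (a point): the keyed cap: a plain steel disc 100 mm across and 12 mm thick, with a low round boss (24 mm across, 3 mm high) in the middle of its top. This point: centre of the boss's top, on the cap axis; 85.5 mm above the boards at the start, 76.5 mm when home. The cap's flat upper face lies 3 mm below it. Its own x axis points to the notch. The cap turns either way without end about the vertical axis and stays where it is left (about 1 N at the fin turns it)
- fin (a point): the finger fin standing on the cap opposite the notch: 14 mm thick (across, tangentially), 22 mm long (radially, from 22 to 44 mm from the cap axis), 26 mm high above the cap's flat face. This point: centre of its top, 33 mm from the cap axis
- fin_left: the flat cheek on one broad side of the fin (looking from the fin to the cap's centre: the left side), 20 x 22 mm, upright; origin in the middle of its lower edge. To pinch means pressing on both cheeks at once
- fin_right: the same on the fin's other broad side
- cap_lift (a joint): how far the cap has been pushed down its spindle, m: 0 at the start (underside 1.5 mm above the pin), 0.009 fully home, negative if lifted. It is a tight fit without a spring: it takes about 3 N to push it down, and it stays where it is left
- jar: bystander: lidded white ceramic jar, 82 mm across, 96 mm high, loose; origin at the centre of its underside
- shaker: bystander: empty open glass shaker, 62 mm across, 85 mm high, loose; origin at the centre of its underside
- tin: bystander: round steel tin, 68 mm across, 42 mm high, loose; origin at the centre of its underside
- pepper_pot: bystander: wooden pepper pot with a metal cap, 42 mm across, 85 mm high, loose; origin at the centre of its underside
- scoop: bystander: flat wooden scoop lying on the boards at the left of the drawer, 158 mm long, 10 mm high, loose; origin on its underside near the middle
Things that resemble listed ones, but are neither listed nor needed, are in the scene too. Leave any blue or orange look-alike of the grinder alone.

How it is judged:
By the outcome, as a careful person would: the job done as asked, in the order asked, and still so for the second after the job is handed in, with the robot touching nothing.
It also fails if it takes over 48 s, if anything falls off the work surface, if the arm or the gripper's body presses on something with over 40 N, if the wrist force passes 120 N, or if a joint passes its speed limit or range.

ROBOT

A 6-joint arm with a two-finger parallel gripper is mounted at the origin on the work surface. World frame = base frame: x ahead of the robot, y to its left, z up, the work surface at z = 0. Lengths are in m, angles in rad, forces in N, time in s.
With the tool pointing down it reaches from about 0.325 to 0.85 m from the base axis. Payload 4.4 kg.
Tool frame: the origin (TCP) lies between the finger pads; the fingertips stand 25 mm ahead of it and the grasp point (between the pads) lies 6 mm ahead of it (nose_length is the distance from the TCP to the fingertips, in m); y points along the fingers, x is the direction in which the jaws open and shut, and the axes are right-handed (so a half turn about y gives the same grasp; the last joint's range is limited). The gripper opens to 94 mm and grips with 3 to 60 N. Pads are 16 mm wide; open, the fingers measure 119 mm over their backs; the gripper's body (75 mm by 177 mm) begins 78 mm behind the grasp point.
Start: joints at [-0.15, 0.207, 1.542, -0, 1.393, -0.15], TCP at [0.575, -0, 0.192] pointing down, gripper open.
Joint ranges: [-2.73, 2.73], [-0.86, 2.22], [0.23, 2.46], [-1.11, 4.25], [0.08, 2.63], [-2.82, 2.82]. Speed limits (rad/s): [2.79, 2.79, 3.14, 3.14, 3.14, 3.14].

INTERFACE

Orientations are given as a 3x3 rotation matrix whose columns are the frame's x, y, z axes.
In Python, from cell import read_state, read_camera, calibration, finish_job, nose_length gives the robot as it stands. The module is installed in compiled form; this text tells all that it offers.
- The arm moves only by the tool apply_moves, never from a script. Its argument "targets" is a list that holds one entry, the list of rows, each a list of 7 numbers: the shift along the tool's x, y, z in mm, then the turn, a rotation vector about the tool's x, y, z in degrees, then the closure, from 0 (fully open) to 1 (shut). A call has 1 to 5 rows; each row shifts and turns the pose as measured when the row begins, along the tool's axes as they then stand; what a row does not reach is not made up. A row lasts 1/12 s, in which the tool goes at most 41.7 mm and 7.16 degrees, less where a joint would pass 70% of its speed; a pose out of reach is approached as far as the arm can. A call is refused whole if a number of a shift passes 41.7 or a number of a turn 7.16, either way. A call with a gripper value outside its range is refused whole. The fingers move at their own pace and stop on an object; "grip_force" is the grip in N (left out, the last holds). Time passes only in rows, so rows that do not move let the fingers close. It gives the time, the measured TCP pose, the force and the opening at its end, in the units of the state.
- read_state(): the state, without advancing time (a new reading comes with each control period).
- read_camera(name): name is "scene" or "side" or "wrist"; returns (picture, depth): 420x560x3 uint8, red, green, blue; 420x560 float32, m along the optical axis (not along the pixel's ray), 0 where there is no reading.
- calibration(name): a dict with "camera_matrix" (3x3 intrinsics, pixels), "T" (4x4, takes a point from camera to world coordinates). Camera axes: x right, y up, looking along -z (the intrinsics and any distortion apply to the point x, -y, -z); pixel columns grow to the right and rows downward; lengths in m; the calibration is good to about 2 mm. A picture is of the moment at which its call begins: read the wrist's pose just before it. calibration takes no time and is no camera call; for the wrist camera it gives the pose at the moment of the call.
- finish_job(): hands the job in, once; it reports no verdict.
The state is a dict: "clock": time; "joint_positions": joint angles; "dq": joint speeds; "joint_torque": joint torques, N m; "ee_pos": TCP position; "orientation": TCP orientation; "contact_force": force on the tool from outside, world axes, zero at the start; "wrist_torque": the same for the moment, N m; "finger_gap": finger opening in m.
Only numpy, scipy, OpenCV 4.12 (cv2) and the standard library are available. Lean on these libraries where they do the work, as an engineer would, in place of code of your own. Each camera call takes 0.05 s, during which the arm holds its last target.

## Working session

There is one attempt and no reset: what is moved stays moved. The work goes in short steps, Python scripts to look and compute and a tool call to move; the robot and the scene stay as the last step left them, time stands still between calls to the robot, and variables do not carry over. Pictures are saved under pics/ and viewed, and the job is handed in when it is done.

Besides the shell and the picture viewer there is one more tool, called after "Request:" as a command line: name --argument value ..., lists and objects as JSON in quotes. apply_moves: Moves the arm, as the interface text tells. Its arguments: {"type":"object","properties":{"targets":{"type":"array"},"grip_force":{"type":"number"}},"required":["targets"]}

```bash
mkdir -p pics; python3 - <<'E'
from cell import *
import cv2,numpy as np
s=read_state();print(s['clock'],s['ee_pos'],s['orientation'],s['finger_gap'],s['contact_force'],nose_length)
for n in("scene","side","wrist"):
    c=calibration(n);p,d=read_camera(n);cv2.imwrite(f'pics/{n}0.png',p[:,:,::-1]);np.savez(f'{n}0.npz',p=p,d=d,K=c['camera_matrix'],T=c['T']);print(n,c)
E
```

```text
0.0 [5.74183032e-01 1.14312940e-04 1.90635390e-01] [[ 9.99997619e-01 -2.18213048e-03 -1.69260613e-05]
 [ 1.76223196e-05  3.19053872e-04  9.99999949e-01]
 [-2.18212497e-03 -9.99997568e-01  3.19091566e-04]] 0.0940315864621324 [-0.25349049  0.34737221  0.149695  ] 0.025
scene {'camera_matrix': array([[380.61205749,   0.        , 275.12293648],
       [  0.        , 380.61205749, 213.9311753 ],
       [  0.        ,   0.        ,   1.        ]]), 'T': array([[-0.21450216, -0.76079238,  0.61252247,  1.11711785],
       [ 0.97668319, -0.1613754 ,  0.14159069,  0.13235141],
       [-0.00887506,  0.62861191,  0.7776685 ,  0.78407888],
       [ 0.        ,  0.        ,  0.        ,  1.        ]])}
side {'camera_matrix': array([[528.90631024,   0.        , 289.97361112],
       [  0.        , 528.90631024, 212.40221067],
       [  0.        ,   0.        ,   1.        ]]), 'T': array([[ 0.75172922,  0.42955037, -0.50038951,  0.04174937],
       [-0.65916267,  0.51264659, -0.55018001, -0.59492766],
       [ 0.02019294,  0.74342448,  0.66851499,  0.8127155 ],
       [ 0.        ,  0.        ,  0.        ,  1.        ]])}
wrist {'camera_matrix': array([[351.31659067,   0.        , 277.15696359],
       [  0.        , 351.31659067, 208.61940386],
       [  0.        ,   0.        ,   1.        ]]), 'T': array([[ 9.99999759e-01, -6.33495773e-04,  2.83048877e-04,
         5.74962430e-01],
       [ 5.30349914e-04,  9.60899103e-01,  2.76898235e-01,
         8.20015540e-02],
       [-4.47395274e-04, -2.76898018e-01,  9.60899208e-01,
         3.83521722e-01],
       [ 0.00000000e+00,  0.00000000e+00,  0.00000000e+00,
         1.00000000e+00]])}
```

View pics/scene0.png

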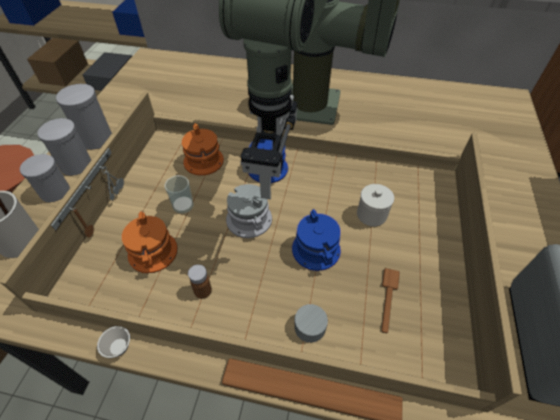

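View pics/side0.png

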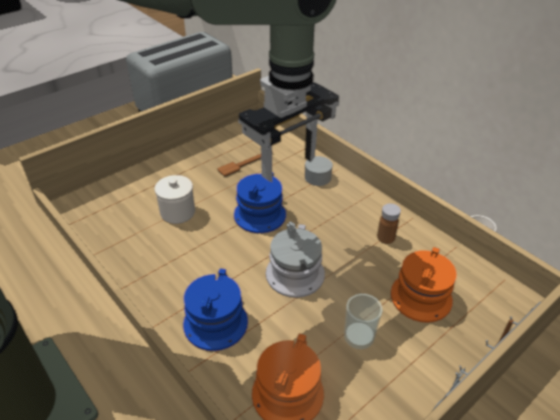

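View pics/wrist0.png

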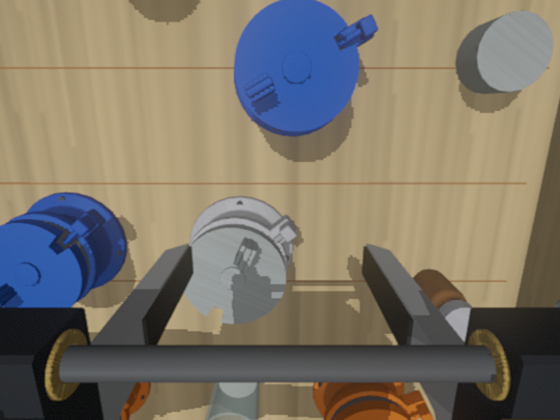

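The scene has four look-alikes, two orange and two blue. The bare aluminium grinder is at scene (250,208), side (295,260) and wrist (238,265), and it's the only one that fits. In the wrist view its fin is near (246,255), its post near (287,235) and its notch near (215,318). I'll enlarge and measure it.

```bash
cat > h.py <<'E'
import numpy as np,cv2
def load(n):
    z=np.load(n+'.npz');return z['p'],z['d'],z['K'],z['T']
def cloud(d,K,T):
    v,u=np.mgrid[:d.shape[0],:d.shape[1]]
    x=(u-K[0,2])/K[0,0]*d;y=-(v-K[1,2])/K[1,1]*d
    P=np.stack([x,y,-d,np.ones_like(d)],-1)@T.T
    P=P[...,:3].copy();P[d<=0]=np.nan;return P
def proj(X,K,T):
    c=np.linalg.inv(T)@np.append(X,1);return K[0,2]+K[0,0]*c[0]/-c[2],K[1,2]-K[1,1]*c[1]/-c[2]
def fitc(x,y):
    A=np.c_[2*x,2*y,np.ones_like(x)];s=np.linalg.lstsq(A,x*x+y*y,rcond=None)[0];return s[0],s[1],np.sqrt(s[2]+s[0]**2+s[1]**2)
E
python3 - <<'E'
from h import *
for n,(u0,v0,u1,v1) in {'wrist0':(170,180,320,340),'side0':(255,215,335,300)}.items():
    p,d,K,T=load(n);P=cloud(d,K,T)
    cv2.imwrite(f'pics/{n}_crop.png',cv2.resize(p[v0:v1,u0:u1,::-1],None,fx=5 if n=='wrist0' else 7,fy=5 if n=='wrist0' else 7,interpolation=cv2.INTER_CUBIC)[:600,:800])
    Q=P[v0:v1,u0:u1].reshape(-1,3);z=Q[:,2]
    print(n,np.histogram(z[np.isfinite(z)],bins=np.arange(0,.13,.004)))
    m=(z>.077)&(z<.087)&(np.hypot(Q[:,0]-.54,Q[:,1]+0.0)<.12); m2=(z>.1)&(z<.114)
    print('cap',np.nanmean(Q[m],0),m.sum(),'hi',Q[m2].mean(0),m2.sum(), np.nanmin(Q[m],0),np.nanmax(Q[m],0))
E
```

```text
wrist0 (array([4564,  200,  906,  383,  112,   93,   43,    0,    0,    0,    8,
         31,   62,  115,  705,   72,   50,  104,  299,  138, 6471,  479,
         30,   31,   35,  111,  195,   90,    0,    0,    0,    0]), array([0.   , 0.004, 0.008, 0.012, 0.016, 0.02 , 0.024, 0.028, 0.032,
       0.036, 0.04 , 0.044, 0.048, 0.052, 0.056, 0.06 , 0.064, 0.068,
       0.072, 0.076, 0.08 , 0.084, 0.088, 0.092, 0.096, 0.1  , 0.104,
       0.108, 0.112, 0.116, 0.12 , 0.124, 0.128]))
cap [ 0.53539914 -0.07045073  0.08239277] 6977 hi [ 0.54713827 -0.04120019  0.10563764] 396 [ 0.48637684 -0.11988961  0.07705217] [ 0.58242103 -0.02209757  0.0868228 ]
side0 (array([1207,  230,  473,  268,  135,  112,  114,   90,   48,   25,   26,
         16,   45,   78,  246,   94,    1,   41,   95,  168, 1175,  173,
         19,   12,   15,   29,   30,    8,    0,    0,    0,    0]), array([0.   , 0.004, 0.008, 0.012, 0.016, 0.02 , 0.024, 0.028, 0.032,
       0.036, 0.04 , 0.044, 0.048, 0.052, 0.056, 0.06 , 0.064, 0.068,
       0.072, 0.076, 0.08 , 0.084, 0.088, 0.092, 0.096, 0.1  , 0.104,
       0.108, 0.112, 0.116, 0.12 , 0.124, 0.128]))
cap [ 0.52971393 -0.0754064   0.08209449] 1449 hi [ 0.54487032 -0.0451105   0.10474733] 67 [ 0.48149241 -0.11996775  0.07703264] [ 0.58862735 -0.02298755  0.08699782]
```

View pics/wrist0_crop.png

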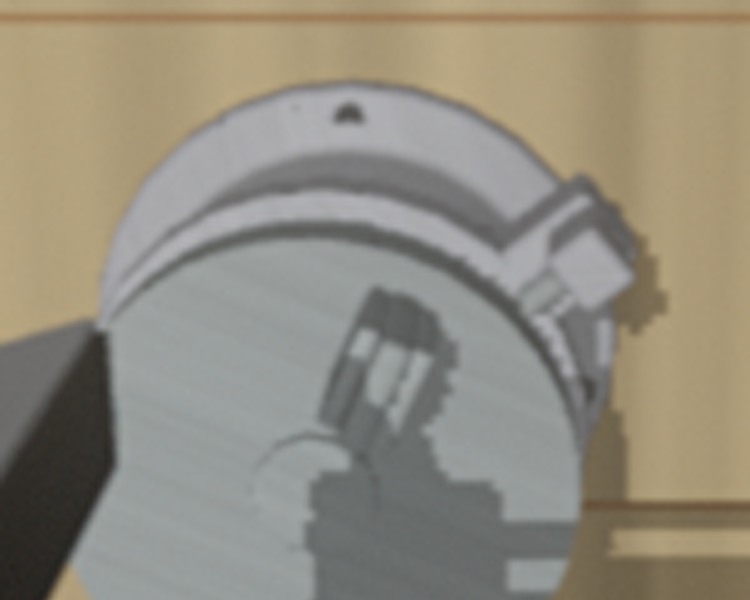

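View pics/side0_crop.png

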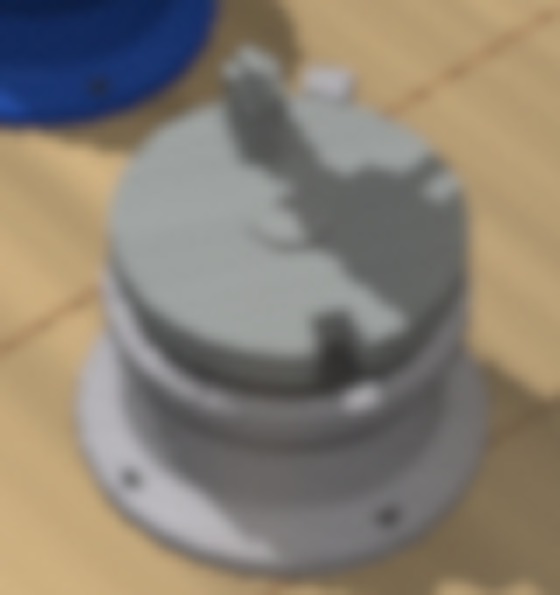

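```bash
cat >> h.py <<'E'
from scipy.optimize import least_squares
def capcentre(P,c0,zc=.0825,tol=.003,r=.05):
    # convex hull boundary of top face points, robust circle of known radius
    Q=P.reshape(-1,3);m=(abs(Q[:,2]-zc)<tol)&(np.hypot(Q[:,0]-c0[0],Q[:,1]-c0[1])<.065)
    q=Q[m,:2];a=np.arctan2(q[:,1]-c0[1],q[:,0]-c0[0]);rr=np.hypot(q[:,0]-c0[0],q[:,1]-c0[1])
    b=((a+np.pi)/(2*np.pi)*90).astype(int);e=[]
    for k in range(90):
        i=np.where(b==k)[0]
        if len(i):
            j=i[np.argmax(rr[i])]
            if rr[j]>.04:e.append(q[j])
    e=np.array(e)
    s=least_squares(lambda x:np.hypot(e[:,0]-x[0],e[:,1]-x[1])-x[2],[*c0,r],loss='soft_l1',f_scale=.0008)
    return s.x,len(e)
E
python3 - <<'E'
from h import *
for n,(u0,v0,u1,v1) in {'wrist0':(170,180,320,340),'side0':(255,215,335,300),'scene0':(215,170,285,245)}.items():
    p,d,K,T=load(n);P=cloud(d,K,T)[v0:v1,u0:u1]
    try:s,k=capcentre(P,(.535,-.07));s,k=capcentre(P,s[:2]);
    except Exception as ex: print(n,ex);continue
    Q=P.reshape(-1,3);r=np.hypot(Q[:,0]-s[0],Q[:,1]-s[1])
    f=Q[(Q[:,2]>.1055)&(Q[:,2]<.113)&(r<.05)];b=Q[(abs(Q[:,2]-.075)<.0025)&(r>.056)&(r<.075)]
    g=Q[(Q[:,2]>.088)&(Q[:,2]<.112)&(r<.05)]
    print(n,s,k)
    for nm,w in(('fin',f),('finall',g),('post',b)):
        if len(w):w=w.mean(0);e=w[:2]-s[:2];print(nm,w,np.hypot(*e),np.degrees(np.arctan2(e[1],e[0])))
E
```

```text
wrist0 [ 0.53344056 -0.07222717  0.04970752] 82
fin [ 0.54715046 -0.04173554  0.10788459] 0.03343202963149708 65.78996081253682
finall [ 0.54760618 -0.03985091  0.1033783 ] 0.035339590191394384 66.36912703725643
post [ 0.58495984 -0.03091934  0.07454268] 0.06603463272410182 38.722416074665446
side0 [ 0.53241334 -0.07370251  0.04955669] 81
fin [ 0.54495322 -0.04476269  0.10739632] 0.031539849200135084 66.57248432502014
finall [ 0.54325394 -0.04721383  0.10020661] 0.028621128335714646 67.74296829680551
post [ 0.58356103 -0.03293499  0.07452004] 0.065407010692649 38.55677038465136
scene0 [ 0.53200053 -0.07305793  0.04901046] 79
fin [ 0.54667024 -0.0428051   0.10806446] 0.03362192732491011 64.13107184788333
finall [ 0.5481434  -0.04317903  0.10143896] 0.033960874747055315 61.61867513379913
post [ 0.58436456 -0.0322311   0.07492457] 0.06639895959554715 37.94258863389471
```

Measured values:
- **Cap:** axis at about (0.533, -0.073), fitted radius 49.7 mm against a nominal 50, top at 82.4 mm.
- **Fin:** at 66°, 33 mm from the axis.
- **Post and pin:** at 38.5°, 66 mm from the axis, top at 74.5 mm.

The sizes all match. The fin has to go to 218.5°, so I'll push it 153° counter-clockwise with the closed fingertip on its -t (left) cheek. First I close the fingers, move beside the fin and yaw by -24°.

Request:
apply_moves --targets '[[[-1, 0, -18, 0, 0, 0, 1], [-1, 0, -18, 0, 0, 0, 1], [0, 0, -18, 0, 0, 0, 1], [0, 0, 0, 0, 6, 0, 1], [0, 0, 0, 0, 6, 0, 1]]]' --grip_force 20

```text
clock: 0.57
ee_pos: [0.5705, -0.0548, 0.1882]
orientation: [[0.977, -0.006, 0.212], [-0.212, 0.002, 0.977], [-0.007, -1.0, 0.0]]
contact_force: [-1.0, -0.1, 0.8]
finger_gap: 0.0641
```

Request:
apply_moves --targets '[[[0, 0, 0, 0, 6, 0, 1], [0, 0, 0, 0, 6, 0, 1], [0, 0, 0, 0, 0, 0, 1]]]'

```text
clock: 0.82
ee_pos: [0.5694, -0.0557, 0.1867]
orientation: [[0.906, -0.009, 0.424], [-0.424, 0.002, 0.906], [-0.009, -1.0, -0.002]]
contact_force: [1.1, -0.1, -0.6]
finger_gap: 0.0441
```

```bash
cat > look.py <<'E'
import sys
from cell import *
from h import *
C=np.array([.533,-.0727])
def st():
    s=read_state();p=s['ee_pos'];R=s['orientation'];e=p[:2]-C
    print('t',round(s['clock'],2),'tip',p.round(4),'tipz',round(p[2]-.025,4),'yaw',np.degrees(np.arctan2(R[1,0],R[0,0])).round(2),'r',np.hypot(*e).round(4),'ang',np.degrees(np.arctan2(e[1],e[0])).round(2),'F',s['contact_force'].round(2),'gap',round(s['finger_gap'],4),'j6',s['joint_positions'][5].round(2),'ax',R[:,1].round(3))
    return s
def cam(n,tag,crop,f):
    c=calibration(n);p,d=read_camera(n);np.savez(f'{n}{tag}.npz',p=p,d=d,K=c['camera_matrix'],T=c['T'])
    u0,v0,u1,v1=crop;cv2.imwrite(f'pics/{n}{tag}.png',cv2.resize(p[v0:v1,u0:u1,::-1],None,fx=f,fy=f,interpolation=cv2.INTER_CUBIC))
if __name__=='__main__':
    st()
    t=sys.argv[1] if len(sys.argv)>1 else None
    if t:
        cam('side',t,(215,175,345,300),4);cam('scene',t,(195,150,305,250),5)
E
python3 look.py 1
```

```text
t 0.82 tip [ 0.5694 -0.0557  0.1867] tipz 0.1617 yaw -25.07 r 0.0402 ang 24.95 F [ 1.07 -0.09 -0.63] gap 0.0441 j6 0.19 ax [-0.009  0.002 -1.   ]
```

Request:
apply_moves --targets '[[[2, 0, 2, 0, -1, 0, 1], [0, 0, 0, 0, 0, 0, 1], [0, 0, 0, 0, 0, 0, 1], [0, 0, 0, 0, 0, 0, 1], [0, 0, 0, 0, 0, 0, 1]]]'

```text
clock: 1.33
ee_pos: [0.5722, -0.054, 0.1863]
orientation: [[0.919, -0.01, 0.395], [-0.395, 0.002, 0.919], [-0.01, -1.0, -0.002]]
contact_force: [-0.8, 0.3, 0.3]
finger_gap: 0.0031
```

Request:
apply_moves --targets '[[[0, 12, 0, 0, 0, 0, 1], [0, 12, 0, 0, 0, 0, 1]]]'

```text
clock: 1.5
ee_pos: [0.5745, -0.0544, 0.1642]
orientation: [[0.919, -0.003, 0.395], [-0.395, 0.001, 0.919], [-0.003, -1.0, -0.001]]
contact_force: [-0.7, -0.6, -0.5]
finger_gap: 0.0007
```

```bash
python3 look.py 2
```

```text
t 1.5 tip [ 0.5745 -0.0544  0.1642] tipz 0.1392 yaw -23.24 r 0.0453 ang 23.83 F [-0.66 -0.59 -0.47] gap 0.0007 j6 0.16 ax [-0.003  0.001 -1.   ]
```

View pics/side2.png

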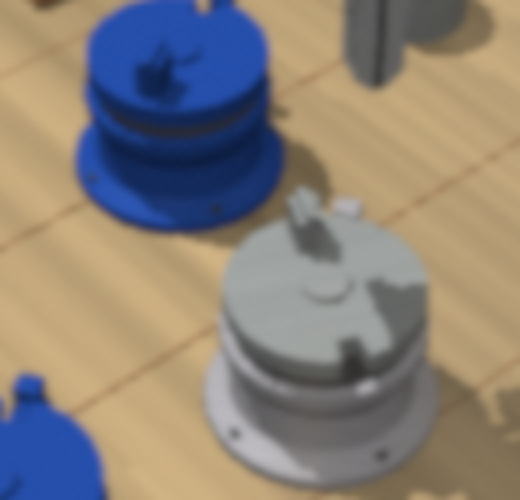

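View pics/scene2.png

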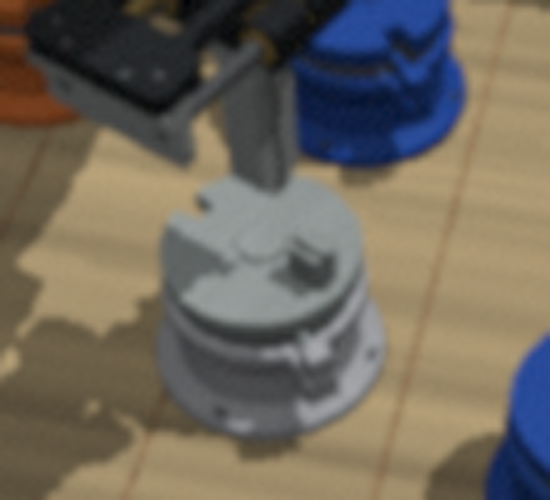

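Side view: the cap's notch is at crop (352,355), the fin at (305,205) and the fingertip, still well above, at (375,80). Nothing has been disturbed. I'm going down beside the fin's left cheek.

Request:
apply_moves --targets '[[[-1, 12, 0, 0, 0, 0, 1], [0, 12, 0, 0, 0, 0, 1], [0, 12, 0, 0, 0, 0, 1], [0, 10, 0, 0, 0, 0, 1], [0, 2, 0, 0, 0, 0, 1]]]'

```text
clock: 2.02
ee_pos: [0.5694, -0.0531, 0.1074]
orientation: [[0.919, -0.012, 0.395], [-0.395, 0.003, 0.919], [-0.012, -1.0, -0.002]]
contact_force: [-0.8, 0.1, -0.0]
finger_gap: 0.0009
```

```bash
python3 look.py 3
```

```text
t 2.02 tip [ 0.5694 -0.0531  0.1074] tipz 0.0824 yaw -23.24 r 0.0413 ang 28.29 F [-0.82  0.13 -0.05] gap 0.0009 j6 0.16 ax [-0.012  0.003 -1.   ]
```

View pics/side3.png

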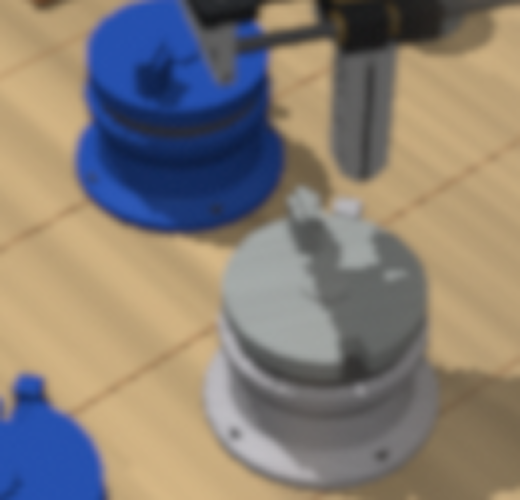

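View pics/scene3.png

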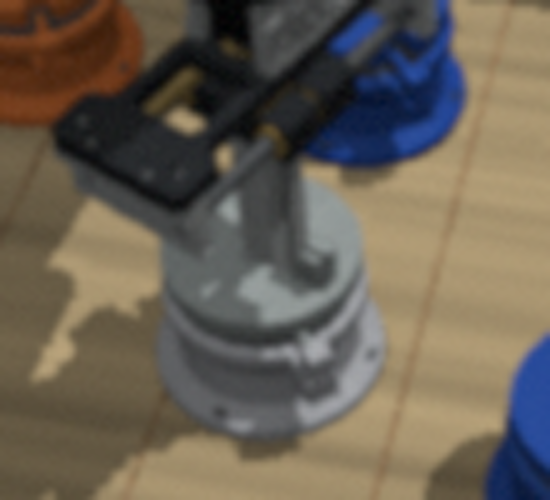

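```bash
python3 - <<'E'
from h import *
p,d,K,T=load('side3');P=cloud(d,K,T)
for X in([.5694,-.0531,.0824],[.5694,-.0531,.108],[.572,-.0544,.13]):print(X,proj(np.array(X),K,T))
for v in range(200,226,4):print(v,P[v,302].round(4),P[v,308].round(4))
p,d,K,T=load('scene3');P=cloud(d,K,T);print(proj(np.array([.5694,-.0531,.0824]),K,T))
for v in range(180,210,4):print(v,P[v,195+50].round(4),P[v,195+54].round(4))
E
```

```text
[0.5694, -0.0531, 0.0824] (np.float64(302.4367150106227), np.float64(231.79674099751313))
[0.5694, -0.0531, 0.108] (np.float64(302.9077602846705), np.float64(222.37589970721066))
[0.572, -0.0544, 0.13] (np.float64(304.77660407130935), np.float64(213.79224911976473))
200 [ 0.5572 -0.0602  0.177 ] [ 0.57   -0.0631  0.1718]
204 [ 0.5623 -0.0555  0.1612] [ 0.5711 -0.0626  0.161 ]
208 [ 0.5587 -0.0597  0.1561] [ 0.5703 -0.064   0.1524]
212 [ 0.5591 -0.0599  0.1459] [ 0.5712 -0.0637  0.1416]
216 [ 0.5613 -0.058   0.133 ] [ 0.5709 -0.0646  0.132 ]
220 [ 6.542e-01  3.730e-02 -3.000e-04] [ 0.6662  0.0302 -0.0024]
224 [ 6.454e-01  2.760e-02 -4.000e-04] [ 0.6572  0.0204 -0.0024]
(np.float64(251.0413467200743), np.float64(211.6061322524804))
180 [ 0.6148 -0.0443  0.2382] [ 0.6064 -0.0388  0.2309]
184 [ 0.6194 -0.0435  0.2316] [ 0.5816 -0.0479  0.1915]
188 [ 0.5796 -0.0585  0.1745] [ 0.5819 -0.0486  0.1792]
192 [ 0.5796 -0.0595  0.1613] [ 0.584  -0.0487  0.1685]
196 [ 0.5783 -0.0609  0.1463] [ 0.5834 -0.0498  0.1545]
200 [ 0.5773 -0.0623  0.1312] [ 0.5827 -0.0509  0.1399]
204 [ 0.549  -0.0736  0.0819] [ 0.5468 -0.0642  0.0817]
208 [ 0.5621 -0.07    0.0831] [ 0.5612 -0.0602  0.0845]
```

```bash
python3 look.py 4; python3 - <<'E'
from h import *
for t in'0124':
    p,d,K,T=load('side'+t);P=cloud(d,K,T).reshape(-1,3)
    m=(P[:,2]>.09)&(np.hypot(P[:,0]-.572,P[:,1]+.0544)<.035)&(P[:,2]<.3)
    if t=='0': m=(P[:,2]>.09)&(np.hypot(P[:,0]-.574,P[:,1])<.08)&(P[:,2]<.3)
    q=P[m];
    z=np.sort(q[:,2]);print(t,len(z),z[:200:10].round(3))
E
```

```text
t 2.12 tip [ 0.5701 -0.0532  0.1087] tipz 0.0837 yaw -23.24 r 0.0419 ang 27.69 F [-0.32 -0.62 -0.35] gap 0.0005 j6 0.16 ax [-0.01   0.002 -1.   ]
0 891 [0.09  0.092 0.096 0.098 0.101 0.102 0.104 0.105 0.106 0.107 0.109 0.206
 0.208 0.21  0.212 0.213 0.214 0.216 0.217 0.218]
1 693 [0.09  0.095 0.1   0.102 0.104 0.104 0.105 0.107 0.109 0.2   0.204 0.206
 0.207 0.209 0.211 0.213 0.214 0.215 0.217 0.218]
2 1016 [0.09  0.094 0.097 0.099 0.103 0.104 0.105 0.106 0.107 0.109 0.181 0.182
 0.186 0.188 0.19  0.19  0.192 0.193 0.195 0.197]
4 1438 [0.09  0.094 0.098 0.101 0.102 0.104 0.106 0.107 0.109 0.123 0.126 0.13
 0.132 0.134 0.136 0.137 0.139 0.14  0.142 0.143]
```

```bash
python3 - <<'E'
from h import *
p,d,K,T=load('wrist0');P=cloud(d,K,T)
for v in range(240,330,10):print(v,[P[v,u].round(3).tolist() for u in (170,185,190,365,375,390)])
from look import cam,st
st();cam('wrist','4',(0,0,560,420),1)
p,d,K,T=load('wrist4');P=cloud(d,K,T)
Q=P.reshape(-1,3);m=(np.hypot(Q[:,0]-.57,Q[:,1]+.0532)<.03)&(Q[:,2]>.112);print(np.sort(Q[m][:,2])[:300:20])
E
```

```text
240 [[0.45, -0.067, -0.001], [0.467, -0.067, -0.001], [0.475, -0.064, 0.007], [0.677, -0.066, 0.0], [0.689, -0.067, -0.0], [0.706, -0.066, 0.001]]
250 [[0.519, 0.01, 0.213], [0.527, 0.01, 0.213], [0.528, 0.008, 0.209], [0.622, 0.009, 0.209], [0.626, 0.01, 0.213], [0.634, 0.011, 0.213]]
260 [[0.523, 0.011, 0.227], [0.528, 0.007, 0.219], [0.528, 0.003, 0.21], [0.622, 0.003, 0.21], [0.624, 0.009, 0.223], [0.63, 0.011, 0.226]]
270 [[0.526, 0.011, 0.237], [0.528, 0.003, 0.221], [0.528, -0.002, 0.212], [0.622, -0.002, 0.212], [0.622, 0.007, 0.229], [0.626, 0.011, 0.238]]
280 [[0.528, 0.009, 0.244], [0.528, -0.003, 0.222], [0.492, -0.076, 0.081], [0.681, -0.117, 0.001], [0.622, 0.002, 0.231], [0.624, 0.01, 0.246]]
290 [[0.528, 0.005, 0.246], [0.487, -0.086, 0.083], [0.491, -0.086, 0.082], [0.682, -0.131, 0.001], [0.622, -0.003, 0.231], [0.622, 0.009, 0.252]]
300 [[0.529, 0.002, 0.248], [0.461, -0.146, -0.001], [0.491, -0.096, 0.083], [0.683, -0.145, 0.0], [0.695, -0.146, -0.001], [0.622, 0.005, 0.253]]
310 [[0.528, -0.003, 0.248], [0.461, -0.159, -0.0], [0.467, -0.16, -0.001], [0.684, -0.159, 0.0], [0.696, -0.159, 0.0], [0.622, 0.001, 0.255]]
320 [[0.441, -0.173, 0.0], [0.46, -0.174, 0.0], [0.466, -0.173, 0.0], [0.685, -0.174, -0.001], [0.697, -0.173, 0.001], [0.622, -0.004, 0.255]]
t 2.22 tip [ 0.5717 -0.0536  0.1106] tipz 0.0856 yaw -23.24 r 0.0431 ang 26.26 F [ 0.36 -0.63 -0.46] gap 0.0002 j6 0.16 ax [-0.007  0.002 -1.   ]
[0.12388481 0.12609467 0.12725894 0.12845236 0.12922857 0.13009648
 0.13084385 0.13145031 0.13229329 0.13279893 0.13362192 0.13411743
 0.13461884 0.13514556 0.13583491]
```

View pics/wrist4.png

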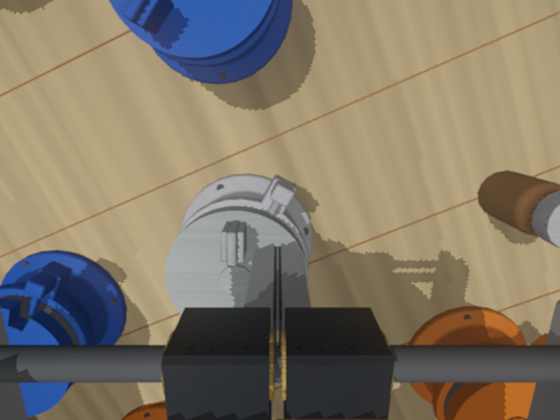

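All three cameras put the finger ends about 14 mm above the reported TCP, not 25 mm below it. With TCP z at 0.109 they show the ends at about 0.124. I can test this without risk by sweeping 14 mm toward the fin at this height. If the stated tip is right, it pushes the fin the way I want; if the cameras are right, it passes over the fin (top at 108.5 mm).

Request:
apply_moves --targets '[[[-7, 0, 0, 0, 0, 0, 1], [-7, 0, 0, 0, 0, 0, 1], [0, 0, 0, 0, 0, 0, 1]]]'

```text
clock: 2.52
ee_pos: [0.5599, -0.0482, 0.1135]
orientation: [[0.919, -0.002, 0.395], [-0.395, 0.0, 0.919], [-0.002, -1.0, -0.0]]
contact_force: [-1.1, 0.3, 0.8]
finger_gap: 0.0006
```

```bash
python3 look.py 5; python3 - <<'E'
from h import *
for t in'35':
    p,d,K,T=load('scene'+t);P=cloud(d,K,T)[150:250,195:305].reshape(-1,3)
    C=(.533,-.0727);r=np.hypot(P[:,0]-C[0],P[:,1]-C[1]);w=P[(P[:,2]>.1)&(P[:,2]<.112)&(r<.05)]
    print(len(w),w.mean(0).round(4))
E
```

```text
t 2.52 tip [ 0.5599 -0.0482  0.1135] tipz 0.0885 yaw -23.25 r 0.0364 ang 42.26 F [-1.08  0.31  0.84] gap 0.0006 j6 0.17 ax [-0.002  0.    -1.   ]
38 [ 0.5487 -0.0392  0.1054]
39 [ 0.5489 -0.0398  0.1053]
```

View pics/side5.png

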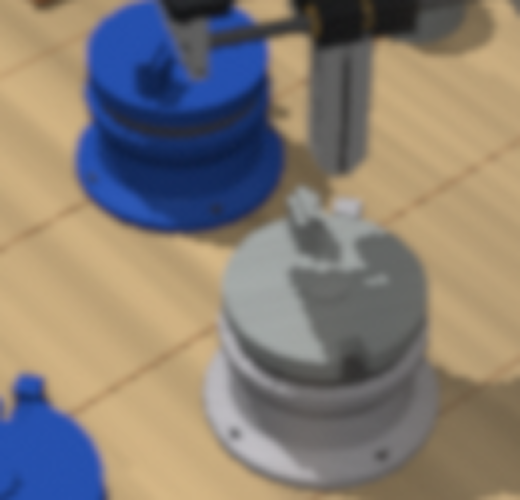

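The cap didn't move and no force was felt, so the cameras are right and the real tip sits about 40 mm higher than stated. I'll measure that offset more precisely.

```bash
cat >> h.py <<'E'
def tip(P,xy,zmin=.088,rad=.03):
    Q=P.reshape(-1,3);m=(np.hypot(Q[:,0]-xy[0],Q[:,1]-xy[1])<rad)&(Q[:,2]>zmin)&(Q[:,2]<.3)
    return Q[m]
E
python3 - <<'E'
from h import *
for n in('side5','scene5'):
    p,d,K,T=load(n);P=cloud(d,K,T);q=tip(P,(.5599,-.0482),.113)
    z=np.sort(q[:,2]);print(n,z[:60:6].round(4)); l=q[q[:,2]<z[0]+.05]
    R=np.array([[.919,.395],[-.395,.919]]);w=(l[:,:2]-[.5599,-.0482])@R; print('tool x,z range',np.percentile(w,[2,50,98],axis=0).round(4))
    # body: lowest points of wider area at z>.15
    Q=P.reshape(-1,3);w=(Q[:,:2]-[.5599,-.0482])@R;m=(abs(w[:,0])<.12)&(abs(w[:,0])>.03)&(abs(w[:,1])<.06)&(Q[:,2]>.115)&(Q[:,2]<.4);print('body',np.sort(Q[m][:,2])[:100:10].round(3))
E
```

```text
side5 [0.1261 0.1301 0.1324 0.1345 0.1352 0.1371 0.138  0.1387 0.1401 0.1408]
tool x,z range [[-0.0122 -0.0108]
 [-0.0023 -0.008 ]
 [ 0.0123  0.0088]]
body [0.224 0.226 0.226 0.228 0.228 0.229 0.231 0.232 0.233 0.234]
scene5 [0.1287 0.1331 0.1374 0.1384 0.1396 0.1426 0.1446 0.1455 0.1465 0.149 ]
tool x,z range [[-0.0113 -0.0078]
 [ 0.0091  0.0085]
 [ 0.013   0.0105]]
body [0.226 0.227 0.228 0.228 0.229 0.23  0.231 0.231 0.233 0.233]
```

Tip z is TCP z + 13 mm. The finger block is ±12.5 by ±8 mm, its lateral position is correct and the body is 98 mm above the tip. I'm backing off, then descending to a tip height of about 0.090 (TCP z about 0.077).

Request:
apply_moves --targets '[[[7, 0, 0, 0, 0, 0, 1], [6, 0, 0, 0, 0, 0, 1], [0, 8, 0, 0, 0, 0, 1], [0, 8, 0, 0, 0, 0, 1], [0, 8, 0, 0, 0, 0, 1]]]'

```text
clock: 3.03
ee_pos: [0.5774, -0.0553, 0.0911]
orientation: [[0.919, 0.007, 0.395], [-0.395, -0.002, 0.919], [0.007, -1.0, 0.001]]
contact_force: [-0.0, -0.0, 0.0]
finger_gap: 0.0001
```

Request:
apply_moves --targets '[[[0, 0, 0, 0, 0, 0, 1], [0, 0, 0, 0, 0, 0, 1]]]'

```text
clock: 3.2
ee_pos: [0.575, -0.0548, 0.0871]
orientation: [[0.919, 0.001, 0.395], [-0.395, -0.0, 0.919], [0.001, -1.0, -0.0]]
contact_force: [0.6, 0.3, 0.8]
finger_gap: 0.0006
```

```bash
python3 look.py 6
```

```text
t 3.2 tip [ 0.575  -0.0548  0.0871] tipz 0.0621 yaw -23.28 r 0.0456 ang 23.07 F [0.65 0.27 0.75] gap 0.0006 j6 0.16 ax [ 0.001 -0.    -1.   ]
```

View pics/side6.png

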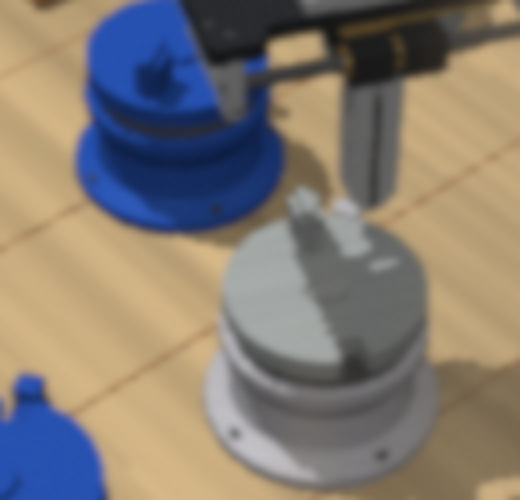

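```bash
python3 - <<'E'
from h import *
for n in('side6','scene6'):
    p,d,K,T=load(n);P=cloud(d,K,T);q=tip(P,(.575,-.0548),.09,.02)
    z=np.sort(q[:,2]);print(n,z[:40:4].round(4))
import look;look.st()
E
```

```text
side6 [0.1002 0.1037 0.1058 0.1066 0.1069 0.109  0.1097 0.1106 0.1115 0.1124]
scene6 [0.1014 0.1052 0.1091 0.1109 0.1119 0.1123 0.1143 0.1146 0.1154 0.1165]
t 3.3 tip [ 0.5748 -0.0547  0.0873] tipz 0.0623 yaw -23.27 r 0.0455 ang 23.24 F [-0.21 -0.35 -0.11] gap 0.0006 j6 0.16 ax [ 0.001 -0.    -1.   ]
```

Request:
apply_moves --targets '[[[0, 5, 0, 0, 0, 0, 1], [0, 4, 0, 0, 0, 0, 1], [-4, 0, 0, 0, 1, 0, 1], [-4, 0, 0, 0, 0, 0, 1], [0, 0, 0, 0, 0, 0, 1]]]'

```text
clock: 3.72
ee_pos: [0.5672, -0.0512, 0.0779]
orientation: [[0.911, 0.001, 0.413], [-0.413, -0.001, 0.911], [0.002, -1.0, 0.0]]
contact_force: [0.1, -0.7, -1.0]
finger_gap: 0.0001
```

```bash
cat >> h.py <<'E'
def rel(s,C=(.533,-.0727)):
    R=s['orientation'];yaw=np.arctan2(R[1,0],R[0,0]);phi=yaw+np.pi/2
    e=s['ee_pos'][:2]-C;er=np.array([np.cos(phi),np.sin(phi)]);et=np.array([-er[1],er[0]])
    print('fin-angle if flush',np.degrees(phi).round(1),'radial',(e@er*1e3).round(1),'tang',(e@et*1e3).round(1),'tipz',(s['ee_pos'][2]*1e3+12.8).round(1),'F',s['contact_force'].round(1),'t',round(s['clock'],2))
E
python3 - <<'E'
from look import *
rel(st());cam('side','7',(215,175,345,300),4)
p,d,K,T=load('side7');q=tip(cloud(d,K,T),(.566,-.051),.088,.022);q=q[np.hypot(q[:,0]-.5465,q[:,1]+.043)>.01];print(np.sort(q[:,2])[:40:4].round(4))
E
```

```text
t 3.72 tip [ 0.5672 -0.0512  0.0779] tipz 0.0529 yaw -24.37 r 0.0404 ang 32.17 F [ 0.12 -0.71 -1.  ] gap 0.0001 j6 0.18 ax [ 0.001 -0.001 -1.   ]
fin-angle if flush 65.6 radial 33.7 tang -22.2 tipz 90.7 F [ 0.1 -0.7 -1. ] t 3.72
[0.0898 0.0912 0.0941 0.0947 0.0967 0.0979 0.0988 0.0997 0.1006 0.1014]
```

View pics/side7.png

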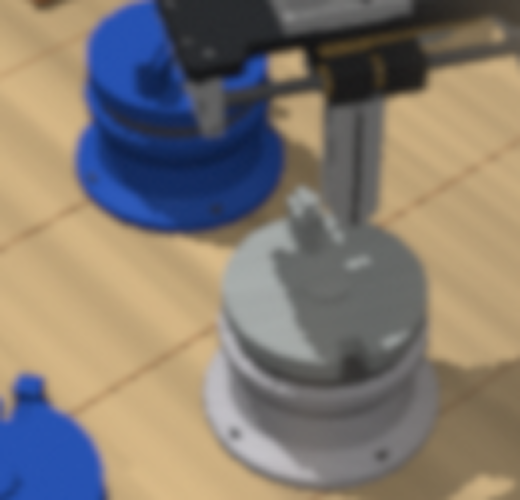

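The tip is about 90 mm up and about 3 mm from the cheek (crop (350,222), fin at (305,200)). I'm starting the push along the arc.

Request:
apply_moves --targets '[[[-4, 0, 0, 0, 0, 0, 1], [-3.5, 0, 1.8, 0, -6, 0, 1], [-3.5, 0, 1.8, 0, -6, 0, 1], [-3.5, 0, 1.8, 0, -6, 0, 1], [0, 0, 0, 0, 0, 0, 1]]]'

```text
clock: 4.18
ee_pos: [0.5566, -0.0412, 0.0797]
orientation: [[0.995, 0.007, 0.097], [-0.097, -0.002, 0.995], [0.008, -1.0, -0.001]]
contact_force: [0.7, 0.5, 0.2]
finger_gap: 0.0006
```

```bash
python3 - <<'E'
from look import *
rel(st());cam('side','8',(215,175,345,300),4)
E
```

```text
t 4.18 tip [ 0.5566 -0.0412  0.0797] tipz 0.0547 yaw -5.59 r 0.0393 ang 53.19 F [0.71 0.54 0.24] gap 0.0006 j6 -0.13 ax [ 0.007 -0.002 -1.   ]
fin-angle if flush 84.4 radial 33.6 tang -20.4 tipz 92.5 F [0.7 0.5 0.2] t 4.18
```

View pics/side8.png

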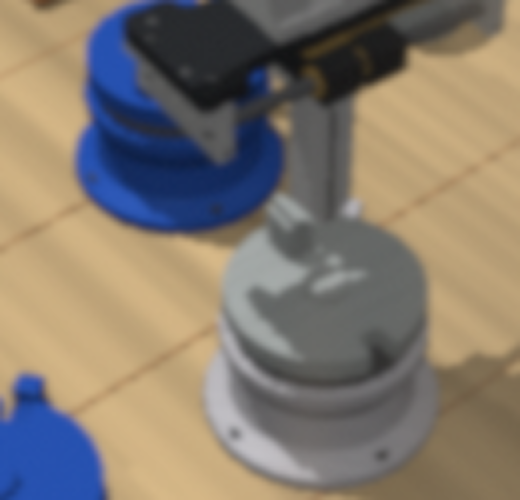

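The cap is turning: the notch has moved to (378,350) and the finger is flush on the fin's cheek. Continuing.

Request:
apply_moves --targets '[[[-3.8, 0.5, 1.8, 0, -6, 0, 1], [-3.6, 0, 1.8, 0, -6, 0, 1], [-3.6, 0, 1.8, 0, -6, 0, 1], [-3.6, 0, 1.8, 0, -6, 0, 1]]]'

```text
clock: 4.57
ee_pos: [0.5447, -0.035, 0.0807]
orientation: [[0.949, 0.014, -0.316], [0.316, -0.002, 0.949], [0.013, -1.0, -0.006]]
contact_force: [0.5, 1.3, 0.6]
finger_gap: 0.0005
```

```bash
python3 - <<'E'
from look import *
rel(st())
E
```

```text
t 4.57 tip [ 0.5447 -0.035   0.0807] tipz 0.0557 yaw 18.44 r 0.0394 ang 72.76 F [0.5  1.33 0.56] gap 0.0005 j6 -0.55 ax [ 0.014 -0.002 -1.   ]
fin-angle if flush 108.4 radial 32.0 tang -23.0 tipz 93.5 F [0.5 1.3 0.6] t 4.57
```

Request:
apply_moves --targets '[[[-3, 1, 1, 0, 0, 0, 1], [-4.2, 1, 2, 0, -6, 0, 1], [-4.2, 0, 2, 0, -6, 0, 1], [-4.2, 0, 2, 0, -6, 0, 1], [-1, 0, 0, 0, 0, 0, 1]]]'

```text
clock: 4.98
ee_pos: [0.528, -0.035, 0.0797]
orientation: [[0.808, 0.019, -0.589], [0.589, -0.001, 0.808], [0.015, -1.0, -0.012]]
contact_force: [0.2, 1.8, -0.8]
finger_gap: 0.0002
```

```bash
python3 - <<'E'
from look import *
rel(st());cam('side','9',(215,175,345,300),4)
E
```

```text
t 4.98 tip [ 0.528  -0.035   0.0797] tipz 0.0547 yaw 36.07 r 0.038 ang 97.61 F [ 0.2   1.76 -0.75] gap 0.0002 j6 -0.86 ax [ 0.019 -0.001 -1.   ]
fin-angle if flush 126.1 radial 33.4 tang -18.1 tipz 92.5 F [ 0.2  1.8 -0.8] t 4.98
```

View pics/side9.png

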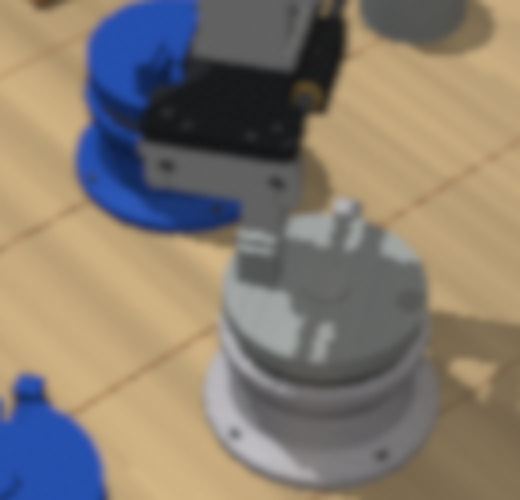

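Request:
apply_moves --targets '[[[-3.4, 1, 2, 0, -6, 0, 1], [-3.8, 0, 2, 0, -6, 0, 1], [-3.8, 0, 2, 0, -6, 0, 1], [-3.8, 0, 2, 0, -6, 0, 1], [-1, 0, 0, 0, 0, 0, 1]]]'

```text
clock: 5.45
ee_pos: [0.5133, -0.0407, 0.0792]
orientation: [[0.51, 0.023, -0.86], [0.86, 0.0, 0.51], [0.012, -1.0, -0.02]]
contact_force: [-0.6, 2.4, 0.3]
finger_gap: 0.0004
```

```bash
python3 - <<'E'
from look import *
rel(st())
E
```

```text
t 5.45 tip [ 0.5133 -0.0407  0.0792] tipz 0.0542 yaw 59.33 r 0.0376 ang 121.59 F [-0.6   2.37  0.27] gap 0.0004 j6 -1.29 ax [ 0.023  0.    -1.   ]
fin-angle if flush 149.3 radial 33.3 tang -17.5 tipz 92.0 F [-0.6  2.4  0.3] t 5.45
```

Request:
apply_moves --targets '[[[-2.6, 0.5, 2, 0, -6, 0, 1], [-3.4, 0, 2, 0, -6, 0, 1], [-3.4, 0, 2, 0, -6, 0, 1], [-3.4, 0, 2, 0, -6, 0, 1], [-1, 0, 0, 0, 0, 0, 1]]]'

```text
clock: 5.87
ee_pos: [0.5021, -0.0504, 0.0788]
orientation: [[0.132, 0.024, -0.991], [0.991, 0.002, 0.132], [0.005, -1.0, -0.023]]
contact_force: [-0.3, 1.6, 0.8]
finger_gap: 0.0004
```

```bash
python3 - <<'E'
from look import *
rel(st());cam('side','10',(215,175,345,300),4)
E
```

```text
t 5.87 tip [ 0.5021 -0.0504  0.0788] tipz 0.0538 yaw 82.43 r 0.0381 ang 144.18 F [-0.27  1.56  0.76] gap 0.0004 j6 -1.72 ax [ 0.024  0.002 -1.   ]
fin-angle if flush 172.4 radial 33.6 tang -18.0 tipz 91.6 F [-0.3  1.6  0.8] t 5.87
```

View pics/side10.png

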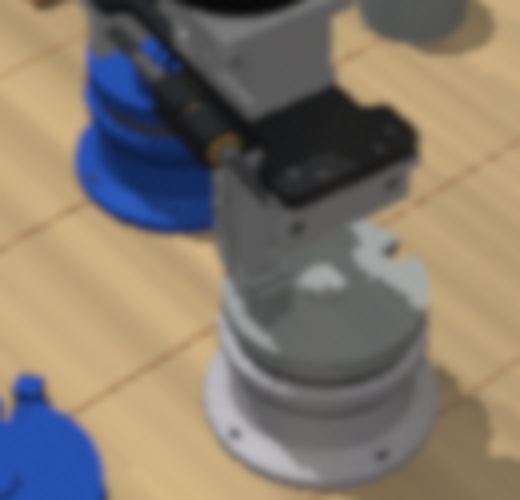

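The notch is now at (390,248), heading for the post, and the fin is in front of the fingertip at (270,295). Continuing.

Request:
apply_moves --targets '[[[-2.8, 0.5, 2, 0, -6, 0, 1], [-3.4, 0, 2, 0, -6, 0, 1], [-3.4, 0, 2, 0, -6, 0, 1], [-3.4, 0, 2, 0, -6, 0, 1], [-1, 0, 0, 0, 0, 0, 1]]]'

```text
clock: 6.33
ee_pos: [0.4956, -0.0641, 0.0783]
orientation: [[-0.266, 0.023, -0.964], [0.964, 0.003, -0.266], [-0.003, -1.0, -0.024]]
contact_force: [-1.4, 1.6, 0.8]
finger_gap: 0.0005
```

```bash
python3 - <<'E'
from look import *
rel(st());cam('side','11',(215,175,345,300),4);cam('scene','11',(195,150,305,250),5)
E
```

```text
t 6.33 tip [ 0.4956 -0.0641  0.0783] tipz 0.0533 yaw 105.45 r 0.0383 ang 167.03 F [-1.4   1.6   0.79] gap 0.0005 j6 -2.16 ax [ 0.023  0.003 -1.   ]
fin-angle if flush 195.5 radial 33.7 tang -18.2 tipz 91.1 F [-1.4  1.6  0.8] t 6.33
```

View pics/side11.png

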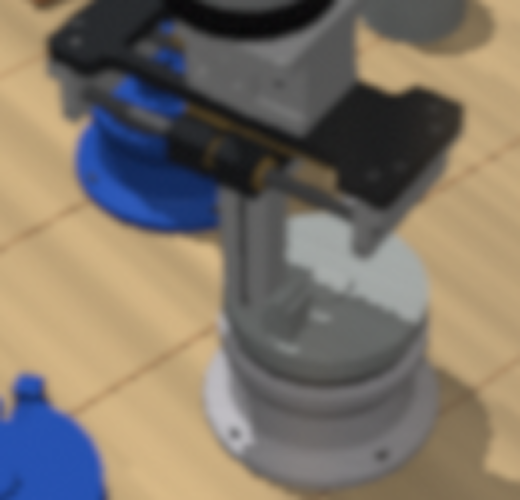

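View pics/scene11.png

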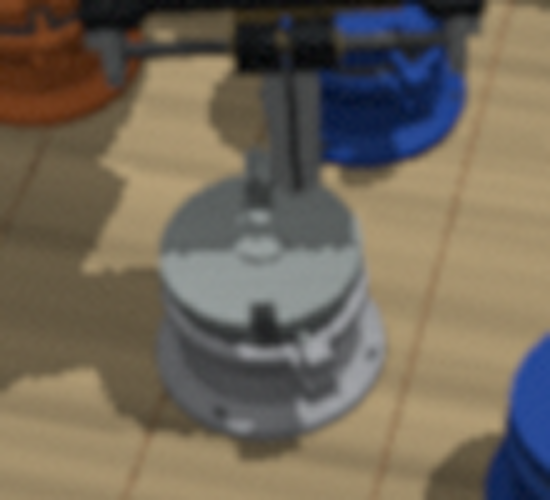

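```bash
cat >> h.py <<'E'
def polar(n,zc=.0825,C=None,lo=0,hi=90):
    p,d,K,T=load(n);P=cloud(d,K,T)
    if C is None: C=capcentre(P,(.533,-.0727),zc)[0];print('C',C.round(4))
    g=cv2.cvtColor(p,cv2.COLOR_RGB2GRAY).astype(np.float32)
    a=np.arange(lo,hi,1.);out=[]
    r=np.array([.040,.042,.044,.046])
    A,Rr=np.meshgrid(np.radians(a),r)
    X=np.stack([C[0]+Rr*np.cos(A),C[1]+Rr*np.sin(A),np.full_like(A,zc)],-1).reshape(-1,3)
    uv=np.array([proj(x,K,T) for x in X]).astype(np.float32).reshape(len(r),len(a),2)
    G=cv2.remap(g,uv[...,0].copy(),uv[...,1].copy(),cv2.INTER_LINEAR).mean(0)
    thr=(np.percentile(G,85)+G.min())/2;m=G<thr
    w=np.clip(np.percentile(G,80)-G,0,None)
    print('dark deg',a[m],'profile',dict(zip(a[::4].astype(int).tolist(),G[::4].astype(int).tolist())))
    w[~m]=0;print('notch angle',(w*a).sum()/w.sum())
    Q=P.reshape(-1,3);rr=np.hypot(Q[:,0]-C[0],Q[:,1]-C[1]);b=Q[(abs(Q[:,2]-.075)<.0025)&(rr>.058)&(rr<.076)]
    if len(b):e=b.mean(0)[:2]-C[:2];print('post',len(b),np.degrees(np.arctan2(e[1],e[0])),np.hypot(*e))
E
python3 - <<'E'
from h import *
polar('scene11',lo=-20,hi=60)
polar('scene11',C=(.533,-.0727),lo=-20,hi=60)
E
```

```text
C [ 0.5321 -0.0729  0.0492]
dark deg [ 8.  9. 10. 11. 12. 13. 14. 15. 16. 17. 18. 19. 20. 21. 22. 23.] profile {-20: 152, -16: 152, -12: 151, -8: 150, -4: 152, 0: 150, 4: 135, 8: 92, 12: 58, 16: 55, 20: 71, 24: 114, 28: 144, 32: 147, 36: 148, 40: 146, 44: 146, 48: 145, 52: 146, 56: 146}
notch angle 15.325435348236354
post 21 37.67485657312033 0.06671953461364895
dark deg [ 8.  9. 10. 11. 12. 13. 14. 15. 16. 17. 18. 19. 20. 21. 22. 23.] profile {-20: 151, -16: 151, -12: 150, -8: 149, -4: 150, 0: 148, 4: 134, 8: 90, 12: 55, 16: 52, 20: 67, 24: 110, 28: 142, 32: 145, 36: 145, 40: 144, 44: 144, 48: 143, 52: 145, 56: 145}
notch angle 15.389300914737213
post 21 38.015979276983096 0.06594690740903636
```

The notch reads 15.4°, which agrees with the flush fin angle of 195.5°. The post is at 38.0°, so 22.6° remain: 18° now, then a fine step.

Request:
apply_moves --targets '[[[-2.8, 0.3, 2, 0, -6, 0, 1], [-3.4, 0, 2, 0, -6, 0, 1], [-3.4, 0, 2, 0, -6, 0, 1], [-1, 0, 0, 0, 0, 0, 1]]]'

```text
clock: 6.77
ee_pos: [0.4947, -0.0752, 0.0778]
orientation: [[-0.545, 0.023, -0.838], [0.839, 0.004, -0.545], [-0.009, -1.0, -0.022]]
contact_force: [-0.5, 0.7, 0.6]
finger_gap: 0.0005
```

```bash
python3 - <<'E'
from look import *
rel(st());cam('scene','12',(195,150,305,250),5);polar('scene12',C=(.533,-.0727),lo=-10,hi=70)
E
```

```text
t 6.77 tip [ 0.4947 -0.0752  0.0778] tipz 0.0528 yaw 123.0 r 0.0384 ang -176.3 F [-0.54  0.65  0.56] gap 0.0005 j6 -2.48 ax [ 0.023  0.004 -1.   ]
fin-angle if flush 213.0 radial 33.4 tang -18.8 tipz 90.6 F [-0.5  0.7  0.6] t 6.77
dark deg [24. 25. 26. 27. 28. 29. 30. 31. 32. 33. 34. 35. 36. 37. 38. 39. 40.] profile {-10: 150, -6: 150, -2: 150, 2: 148, 6: 148, 10: 147, 14: 147, 18: 145, 22: 123, 26: 79, 30: 57, 34: 58, 38: 74, 42: 114, 46: 140, 50: 144, 54: 145, 58: 144, 62: 144, 66: 145}
notch angle 32.124766667281754
post 24 38.14979200206892 0.06544035282377773
```

View pics/scene12.png

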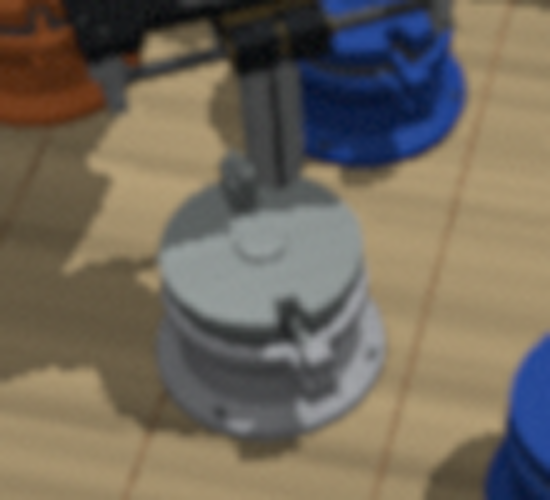

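Request:
apply_moves --targets '[[[-2, 0, 1, 0, -3, 0, 1], [-1.8, 0, 1, 0, -2, 0, 1], [0, 0, 0, 0, 0, 0, 1]]]'

```text
clock: 7.07
ee_pos: [0.4955, -0.0785, 0.0777]
orientation: [[-0.603, 0.023, -0.797], [0.798, 0.005, -0.603], [-0.01, -1.0, -0.021]]
contact_force: [-0.1, 0.3, -0.3]
finger_gap: 0.0005
```

```bash
python3 - <<'E'
from look import *
rel(st());cam('scene','13',(195,150,305,250),5);polar('scene13',C=(.533,-.0727),lo=-10,hi=70)
E
```

```text
t 7.07 tip [ 0.4955 -0.0785  0.0777] tipz 0.0527 yaw 127.08 r 0.0379 ang -171.17 F [-0.08  0.28 -0.33] gap 0.0005 j6 -2.56 ax [ 0.023  0.005 -1.   ]
fin-angle if flush 217.1 radial 33.4 tang -18.0 tipz 90.5 F [-0.1  0.3 -0.3] t 7.07
dark deg [32. 33. 34. 35. 36. 37. 38. 39. 40. 41. 42. 43. 44. 45. 46. 47.] profile {-10: 149, -6: 150, -2: 149, 2: 148, 6: 148, 10: 147, 14: 147, 18: 147, 22: 147, 26: 142, 30: 114, 34: 76, 38: 56, 42: 56, 46: 85, 50: 125, 54: 144, 58: 145, 62: 145, 66: 145}
notch angle 39.51152290151704
post 23 38.630316862531885 0.0655011037473074
```

View pics/scene13.png

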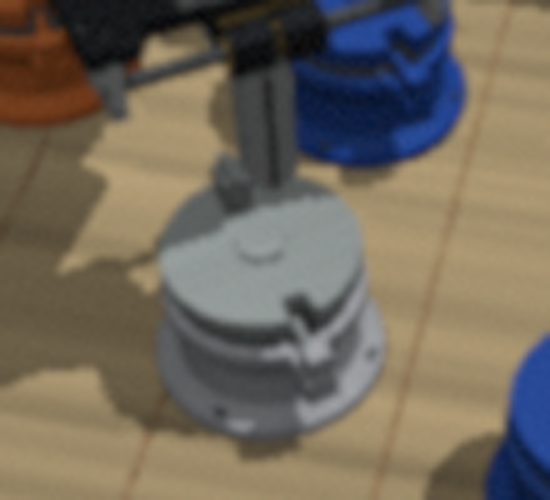

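The notch reads 39.5° and the post 38.2 to 38.6°, so they agree within about 1° and the play is ±4°. I'll back off, lift, and check with the wrist camera from above before pressing.

Request:
apply_moves --targets '[[[4, 0, 0, 0, 0, 0, 1], [6, 0, 0, 0, 0, 0, 1], [0, -20, 0, 0, 0, 0, 1], [0, -25, 0, 0, 0, 0, 1], [0, -25, 0, 0, 0, 0, 1]]]'

```text
clock: 7.53
ee_pos: [0.4815, -0.0669, 0.1427]
orientation: [[-0.593, 0.009, -0.805], [0.805, 0.01, -0.593], [0.003, -1.0, -0.013]]
contact_force: [1.0, -0.4, 0.1]
finger_gap: 0.0002
```

Request:
apply_moves --targets '[[[15, 0, 0, 0, 0, 0, 1], [25, 0, 0, 0, 0, 0, 1], [0, 0, 0, 0, 0, 0, 1], [0, 0, 0, 0, 0, 0, 1]]]'

```text
clock: 7.87
ee_pos: [0.462, -0.0341, 0.1502]
orientation: [[-0.588, 0.024, -0.809], [0.809, 0.005, -0.588], [-0.01, -1.0, -0.022]]
contact_force: [-0.2, 0.9, -0.5]
finger_gap: 0.0005
```

```bash
python3 - <<'E'
from look import *
rel(st());cam('wrist','14',(0,0,560,420),1);cam('scene','14',(195,150,305,250),5);polar('scene14',C=(.533,-.0727),lo=-10,hi=70)
E
```

```text
t 7.87 tip [ 0.462  -0.0341  0.1502] tipz 0.1252 yaw 126.01 r 0.0808 ang 151.5 F [-0.22  0.94 -0.5 ] gap 0.0005 j6 -2.47 ax [ 0.024  0.005 -1.   ]
fin-angle if flush 216.0 radial 34.8 tang -73.0 tipz 163.0 F [-0.2  0.9 -0.5] t 7.87
dark deg [32. 33. 34. 35. 36. 37. 38. 39. 40. 41. 42. 43. 44. 45. 46. 47.] profile {-10: 147, -6: 149, -2: 148, 2: 147, 6: 146, 10: 145, 14: 146, 18: 146, 22: 146, 26: 141, 30: 113, 34: 75, 38: 55, 42: 56, 46: 84, 50: 124, 54: 143, 58: 144, 62: 143, 66: 144}
notch angle 39.53115300451566
post 24 38.38613433499032 0.06504980481285177
```

View pics/wrist14.png

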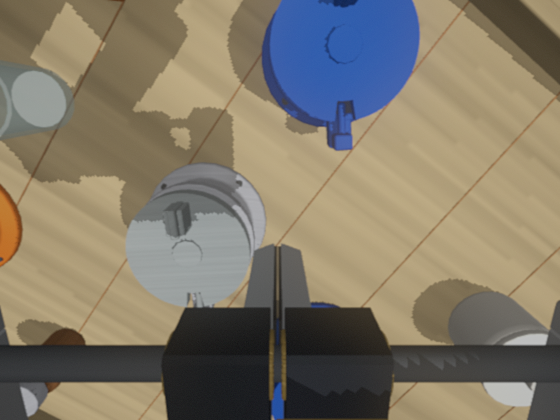

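View pics/scene14.png

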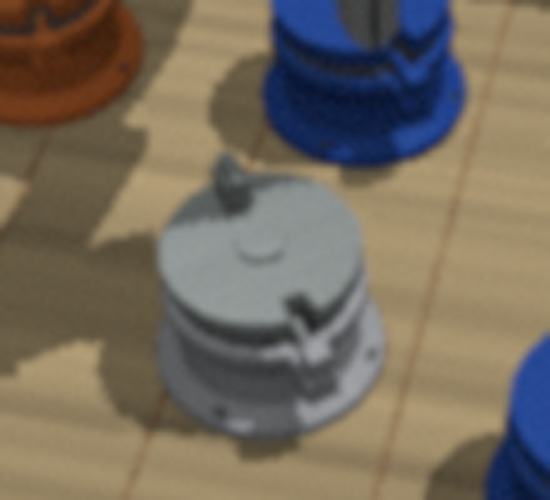

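```bash
python3 - <<'E'
from h import *
for n in('wrist14','scene14'):
    p,d,K,T=load(n);P=cloud(d,K,T)
    s,k=capcentre(P,(.533,-.0727));print(n,s,k)
    Q=P.reshape(-1,3);r=np.hypot(Q[:,0]-s[0],Q[:,1]-s[1])
    f=Q[(Q[:,2]>.1055)&(Q[:,2]<.113)&(r<.05)].mean(0)-[*s[:2],0];print(f,np.degrees(np.arctan2(f[1],f[0])))
p=load('wrist14')[0];cv2.imwrite('pics/w14c.png',cv2.resize(p[180:320,110:280,::-1],None,fx=4,fy=4,interpolation=cv2.INTER_CUBIC))
E
```

```text
wrist14 [ 0.53231197 -0.07234656  0.05000199] 87
[-0.02632996 -0.02103522  0.10801348] -141.37835318723947
scene14 [ 0.53153614 -0.07300432  0.04924148] 81
[-0.02429247 -0.02162415  0.10826491] -138.32584214994588
```

View pics/w14c.png

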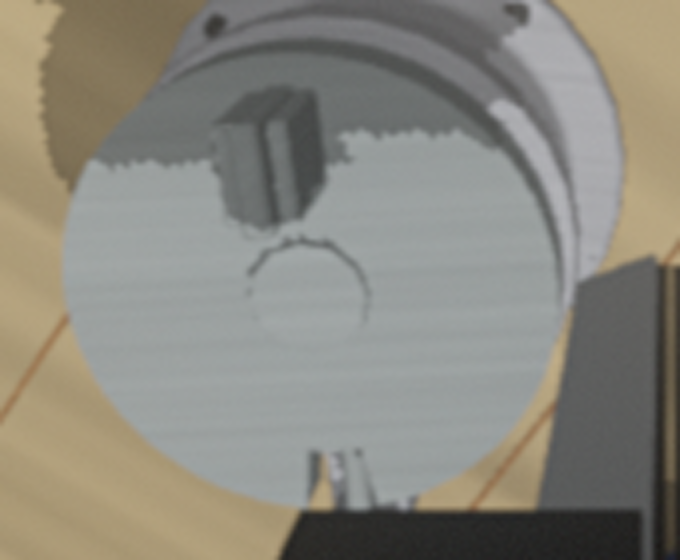

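```bash
python3 - <<'E'
from h import *
p,d,K,T=load('wrist14');C=np.array([.5323,-.0723])
im=cv2.resize(p[235:315,160:260,::-1],None,fx=8,fy=8,interpolation=cv2.INTER_CUBIC)[:600]
def dr(a,off,r0,r1,z,col):
    a=np.radians(a);er=np.array([np.cos(a),np.sin(a)]);et=np.array([-er[1],er[0]])
    q=[]
    for r in(r0,r1):
        x=C+er*r+et*off;u,v=proj(np.array([*x,z]),K,T);q.append((int((u-160)*8+4),int((v-235)*8+4)))
    cv2.line(im,*q,col,1)
for o in(-.0065,.0065):dr(39.5,o,.036,.05,.0825,(0,0,255));dr(37.5,o,.036,.05,.0825,(0,255,255))
for o in(-.003,.003):dr(38.5,o,.037,.06,.068,(255,0,0))
cv2.imwrite('pics/w14d.png',im)
E
```

```text
(no output)
```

View pics/w14d.png

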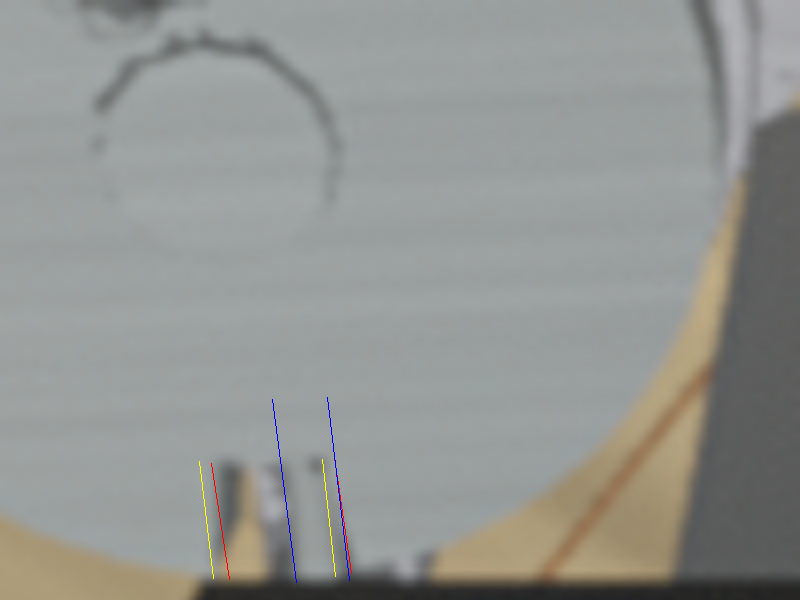

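The projected overlay puts the notch edges at about (220,465) and (328,465), which is about 39°, with the pin inside them. Aligned well enough. I'm moving over the boss at (0.5325, -0.0725).

Request:
apply_moves --targets '[[[-24, 0, -11.5, 0, 0, 0, 1], [-24, 0, -11.5, 0, 0, 0, 1], [-24, 0, -11.5, 0, 0, 0, 1], [0, 10, 0, 0, 0, 0, 1], [0, 0, 0, 0, 0, 0, 1]]]'

```text
clock: 8.38
ee_pos: [0.5344, -0.0755, 0.1377]
orientation: [[-0.585, 0.02, -0.811], [0.811, 0.005, -0.585], [-0.007, -1.0, -0.019]]
contact_force: [-0.1, 0.9, -0.7]
finger_gap: 0.0003
```

```bash
python3 - <<'E'
from look import *
rel(st())
E
```

```text
t 8.38 tip [ 0.5344 -0.0755  0.1377] tipz 0.1127 yaw 125.78 r 0.0031 ang -64.05 F [-0.13  0.91 -0.69] gap 0.0003 j6 -2.51 ax [ 0.02   0.005 -1.   ]
fin-angle if flush 215.8 radial 0.5 tang 3.1 tipz 150.5 F [-0.1  0.9 -0.7] t 8.38
```

Request:
apply_moves --targets '[[[3, 12, 0, 0, 0, 0, 1], [0, 14, 0, 0, 0, 0, 1], [0, 14, 0, 0, 0, 0, 1], [0, 10, 0, 0, 0, 0, 1], [0, 0, 0, 0, 0, 0, 1]]]'

```text
clock: 8.8
ee_pos: [0.5314, -0.0735, 0.0837]
orientation: [[-0.582, 0.015, -0.813], [0.813, 0.006, -0.582], [-0.004, -1.0, -0.016]]
contact_force: [-0.2, 0.3, 0.2]
finger_gap: 0.0004
```

```bash
python3 - <<'E'
from look import *
rel(st());cam('side','15',(215,175,345,300),4)
E
```

```text
t 8.8 tip [ 0.5314 -0.0735  0.0837] tipz 0.0587 yaw 125.57 r 0.0018 ang -152.17 F [-0.19  0.28  0.19] gap 0.0004 j6 -2.5 ax [ 0.015  0.006 -1.   ]
fin-angle if flush 215.6 radial 1.8 tang -0.2 tipz 96.5 F [-0.2  0.3  0.2] t 8.8
```

View pics/side15.png

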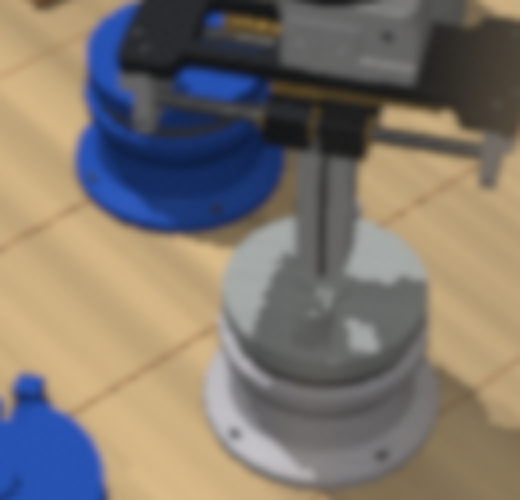

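The tip is centred over the boss, about 11 mm above it. Descending gently to contact.

Request:
apply_moves --targets '[[[0, 5, -1.5, 0, 0, 0, 1], [0, 4, 0, 0, 0, 0, 1], [0, 2, 0, 0, 0, 0, 1], [0, 2, 0, 0, 0, 0, 1]]]'

```text
clock: 9.18
ee_pos: [0.5349, -0.073, 0.073]
orientation: [[-0.582, 0.02, -0.813], [0.813, 0.005, -0.582], [-0.008, -1.0, -0.019]]
contact_force: [-0.2, 0.2, -0.1]
finger_gap: 0.0004
```

```bash
python3 - <<'E'
from look import *
rel(st())
E
```

```text
t 9.18 tip [ 0.5349 -0.073   0.073 ] tipz 0.048 yaw 125.57 r 0.0019 ang -7.93 F [-0.21  0.22 -0.05] gap 0.0004 j6 -2.5 ax [ 0.02   0.005 -1.   ]
fin-angle if flush 215.6 radial -1.4 tang 1.3 tipz 85.8 F [-0.2  0.2 -0.1] t 9.18
```

Request:
apply_moves --targets '[[[0, 2, 0, 0, 0, 0, 1], [0, 2, 0, 0, 0, 0, 1], [0, 2, 0, 0, 0, 0, 1]]]'

```text
clock: 9.43
ee_pos: [0.5351, -0.073, 0.068]
orientation: [[-0.582, 0.02, -0.813], [0.813, 0.004, -0.582], [-0.008, -1.0, -0.019]]
contact_force: [-1.1, 0.9, 3.3]
finger_gap: 0.0006
```

```bash
python3 - <<'E'
from look import *
rel(st());cam('scene','16',(195,150,305,250),5)
E
```

```text
t 9.43 tip [ 0.5351 -0.073   0.068 ] tipz 0.043 yaw 125.58 r 0.0021 ang -8.57 F [-1.05  0.95  3.28] gap 0.0006 j6 -2.5 ax [ 0.02   0.004 -1.   ]
fin-angle if flush 215.6 radial -1.5 tang 1.5 tipz 80.8 F [-1.1  0.9  3.3] t 9.43
```

View pics/scene16.png

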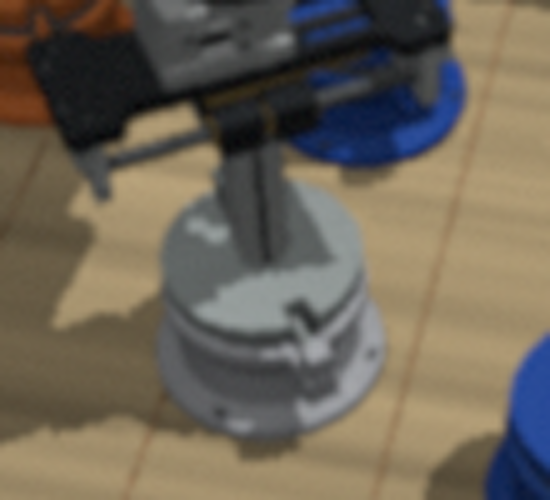

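The force is 3.3 N and the cap has gone down past the 1.5 mm blocking height, so the notch is engaging the pin. Pressing on.

Request:
apply_moves --targets '[[[0, 2, 0, 0, 0, 0, 1], [0, 2, 0, 0, 0, 0, 1], [0, 2, 0, 0, 0, 0, 1]]]'

```text
clock: 9.73
ee_pos: [0.5356, -0.0731, 0.0628]
orientation: [[-0.582, 0.021, -0.813], [0.813, 0.004, -0.582], [-0.009, -1.0, -0.019]]
contact_force: [-6.8, 1.7, 19.9]
finger_gap: 0.0003
```

Request:
apply_moves --targets '[[[0, 1, 0, 0, 0, 0, 1], [0, 0, 0, 0, 0, 0, 1]]]'

```text
clock: 9.9
ee_pos: [0.5357, -0.0732, 0.0634]
orientation: [[-0.582, 0.02, -0.813], [0.813, 0.004, -0.582], [-0.009, -1.0, -0.019]]
contact_force: [-0.1, 0.1, 0.9]
finger_gap: 0.0004
```

Request:
apply_moves --targets '[[[0, -5, 0, 0, 0, 0, 1], [0, -15, 0, 0, 0, 0, 1], [0, -25, 0, 0, 0, 0, 1], [0, -25, 0, 0, 0, 0, 1], [0, -25, 0, 0, 0, 0, 1]]]'

```text
clock: 10.32
ee_pos: [0.5291, -0.072, 0.1535]
orientation: [[-0.582, 0.008, -0.813], [0.813, 0.009, -0.582], [0.002, -1.0, -0.011]]
contact_force: [1.3, -0.3, 0.5]
finger_gap: 0.0006
```

Request:
apply_moves --targets '[[[30, 0, 0, 0, 0, 0, 1], [30, 0, 0, 0, 0, 0, 1], [0, 0, 0, 0, 0, 0, 1], [0, 0, 0, 0, 0, 0, 1]]]'

```text
clock: 10.65
ee_pos: [0.5008, -0.0244, 0.1618]
orientation: [[-0.58, 0.028, -0.814], [0.815, 0.004, -0.58], [-0.013, -1.0, -0.025]]
contact_force: [-0.3, -0.4, 0.3]
finger_gap: 0.0004
```

```bash
python3 - <<'E'
from look import *
rel(st());cam('side','17',(0,0,560,420),1);cam('scene','17',(195,150,305,250),5);cam('wrist','17',(0,0,560,420),1)
for n in('side17','scene17','wrist17'):
    p,d,K,T=load(n);Q=cloud(d,K,T).reshape(-1,3);r=np.hypot(Q[:,0]-.533,Q[:,1]+.0727)
    m=(r<.045)&(Q[:,2]<.12)&(Q[:,2]>.06);a=np.degrees(np.arctan2(Q[:,1]+.0727,Q[:,0]-.533));
    sec=[np.median(Q[m&(r>.016)&(r<.044)&(abs((a-c+180)%360-180)<25)][:,2]).round(4) for c in(-90,-40,0,90,130)]
    print(n,'flat by sector',sec,'boss',np.median(Q[m&(r<.009)][:,2]).round(4))
polar('scene17',zc=.0735,C=(.533,-.0727),lo=-10,hi=70)
E
```

```text
t 10.65 tip [ 0.5008 -0.0244  0.1618] tipz 0.1368 yaw 125.44 r 0.058 ang 123.68 F [-0.34 -0.43  0.28] gap 0.0004 j6 -2.42 ax [ 0.028  0.004 -1.   ]
fin-angle if flush 215.4 radial -1.8 tang -58.0 tipz 174.6 F [-0.3 -0.4  0.3] t 10.65
side17 flat by sector [np.float64(0.0731), np.float64(0.0731), np.float64(0.0729), np.float64(0.0731), np.float64(0.0731)] boss 0.0761
scene17 flat by sector [np.float64(0.0743), np.float64(0.0741), np.float64(0.0741), np.float64(0.0743), np.float64(0.0742)] boss 0.077
wrist17 flat by sector [np.float64(0.0735), np.float64(0.0735), np.float64(0.0735), np.float64(0.0735), np.float64(0.0734)] boss 0.0765
dark deg [33. 34. 37. 38. 39. 40. 41. 42. 43. 44. 45. 46. 47. 48.] profile {-10: 151, -6: 149, -2: 148, 2: 149, 6: 149, 10: 150, 14: 148, 18: 146, 22: 145, 26: 142, 30: 120, 34: 108, 38: 103, 42: 71, 46: 87, 50: 126, 54: 144, 58: 145, 62: 144, 66: 144}
notch angle 41.71878037158836
post 27 38.32424419985047 0.06528832337196526
```

View pics/scene17.png

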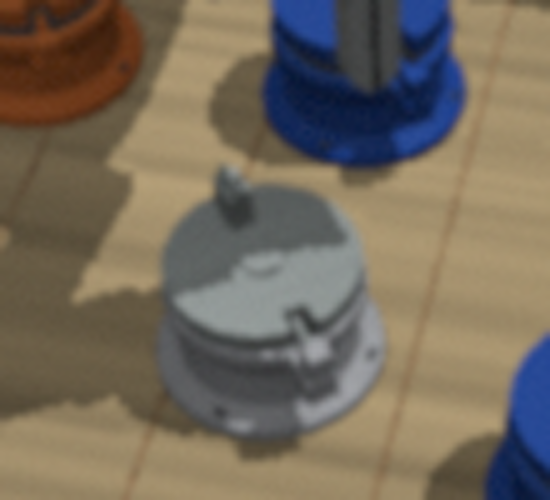

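View pics/side17.png

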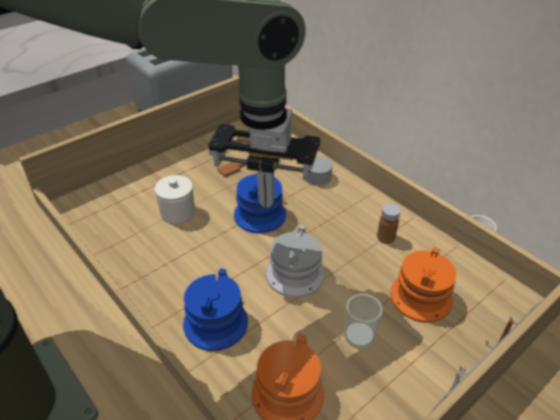

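The cap's flat face reads 73.1, 74.2 and 73.5 mm in the three cameras (73.5 is home) and is level in every sector. The boss is at 76.5 mm, the pin sits in the notch, and the bystanders are where they were. I'll let the arm settle and hand in.

Request:
apply_moves --targets '[[[0, -15, 0, 0, 0, 0, 1], [0, 0, 0, 0, 0, 0, 1], [0, 0, 0, 0, 0, 0, 1], [0, 0, 0, 0, 0, 0, 1]]]'

```text
clock: 11.13
ee_pos: [0.5012, -0.0276, 0.1739]
orientation: [[-0.576, 0.023, -0.817], [0.817, 0.004, -0.576], [-0.01, -1.0, -0.021]]
contact_force: [1.0, -0.4, -0.2]
finger_gap: 0.0008
```

```bash
python3 - <<'E'
from look import *
rel(st());print(finish_job())
E
```

```text
t 11.13 tip [ 0.5012 -0.0276  0.1739] tipz 0.1489 yaw 125.18 r 0.0551 ang 125.19 F [ 1.03 -0.41 -0.17] gap 0.0008 j6 -2.42 ax [ 0.023  0.004 -1.   ]
fin-angle if flush 215.2 radial 0.0 tang -55.1 tipz 186.7 F [ 1.  -0.4 -0.2] t 11.13
the job is handed in; nothing more can be done
None
```

The cap is turned with its notch over the pin and pressed fully home, and the job is handed in at 11.1 s. I pushed the fin about 153° counter-clockwise with the closed fingertips against its left cheek only. Then I lifted off and pressed on the boss until it bottomed, at about 20 N.

**Last checks:**
- **Height:** the cap's flat face read 73.1, 74.2 and 73.5 mm in the three cameras (73.5 mm is home), level all round. The boss top was at 76 to 77 mm.
- **Alignment:** just before pressing, the notch read 39.5° and the post about 38.4°, inside the ±4° of play. The last picture shows the pin in the notch.
- **Surroundings:** by eye, the other things in the drawer had not moved. The gripper finished clear, with no contact force beyond sensor noise (about 1 N).

**What disagreed:**
- **Fingertip height:** all three cameras put the fingertips about 13 mm above the reported TCP, not 25 mm below it as stated. A test sweep over the fin touched nothing and confirmed this, so I worked to the camera height.
- **Notch angle after pressing:** the brightness-based reading gave 41.7°. The bright pin now lies in the dark notch and skews it, so I relied on the height instead.

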